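# Take the push-and-turn safety cap off the cleaner bottle

## Robot

A 6-joint arm with a two-finger parallel gripper is mounted at the origin on the work surface. World frame = base frame: x ahead of the robot, y to its left, z up, the work surface at z = 0. Lengths are in m, angles in rad, forces in N, time in s.
With the tool pointing down it reaches from about 0.325 to 0.85 m from the base axis. Payload 15.5 kg.
Tool frame: the origin (TCP) lies at the very end of the fingers, on their centre line; the grasp point (between the pads) lies 19 mm behind it; z points along the fingers, y is the direction in which the jaws open and shut (so a half turn about z gives the same grasp; the last joint's range is limited). The gripper opens to 91 mm and grips with 3 to 60 N. Pads are 32 mm wide; open, the fingers measure 118 mm over their backs; the gripper's body (76 mm by 178 mm) begins 60 mm behind the grasp point.
Start: joints at [-1.355, 0.494, 1.345, -0, 1.302, -0.096], TCP at [0.191, -0.595, 0.214] pointing down, gripper open.
Joint ranges: [-2.91, 2.91], [-0.82, 2.16], [0.22, 2.67], [-1.22, 4.37], [0.12, 2.79], [-3.08, 3.08]. Speed limits (rad/s): [1.89, 1.89, 2.57, 3.01, 3.01, 3.01].

## Interface

Orientations are given as a unit quaternion [x, y, z, w].
In Python, from bench import manip gives the robot as it stands. The module is installed in compiled form; this text tells all that it offers.
- The arm moves only by the tool move_arm, never from a script. Its arguments are lists of equal length, an entry for each row: "offset": the shift along the tool's x, y, z in cm, a list of three; "dr": the turn, a rotation vector about the tool's x, y, z in degrees, a list of three; "hand": the opening, from 0 (shut) to 1 (fully open). A call has exactly 8 rows; each row is the pose to reach, as a shift and turn from the pose commanded when the call began, along the tool's axes at that moment; what a row does not reach only later rows make up. A row lasts 1/8 s, in which the tool goes at most 62.5 mm and 10.7 degrees, less where a joint would pass 70% of its speed; a pose out of reach is approached as far as the arm can. A call with a gripper value outside its range is refused whole. The fingers move at their own pace and stop on an object; "grip_force" is the grip in N (left out, the last holds). Time passes only in rows, so rows that repeat a pose let the fingers close, or fill a call up. It gives the time, the measured TCP pose, the force and the opening at its end, in the units of the state.
- manip.read_state(): the state, without advancing time (a new reading comes with each control period).
- manip.read_camera(name): name is "scene" or "top" or "wrist"; returns a dict with "img" (480x640x3 uint8, red, green, blue), "intrinsics" (3x3 intrinsics, pixels), "R" (3x3) and "t" (3): a world point X has camera coordinates R X + t; the wrist camera has in their place "mount" (4x4, takes a point from camera to tool coordinates, whose origin is the TCP and whose axes are the flange's). Camera axes: x right, y down, z forward; pixel columns grow to the right and rows downward; lengths in m; the calibration is good to about 2 mm. The wrist camera is an equidistant fisheye: a pixel r from the principal point sees the ray r / f radians off the axis. A picture is of the moment at which its call begins: read the wrist's pose just before it. There is no depth.
- manip.job_done(): hands the job in, once; it reports no verdict.
The state is a dict: "time_s": time; "joint_pos": joint angles; "joint_velocities": joint speeds; "joint_efforts": joint torques, N m; "tool_pos": TCP position; "tcp_rot": TCP orientation; "force": force on the tool from outside, world axes, zero at the start; "ft_torque": the same for the moment, N m; "grip_width": opening from 0.0 (shut) to 1.0 (fully open).
Only numpy, scipy, OpenCV 4.12 (cv2) and the standard library are available. Lean on these libraries where they do the work, as an engineer would, in place of code of your own. Each camera call takes 0.05 s, during which the arm holds its last target.

## Task

I want to clean the glaze of this sample bowl, so open the safety-capped cleaner bottle in the two-place holder for me: grip its wide ribbed cap, push it down against its spring, keep it down while you turn it anticlockwise until it is free of the lock, and lift it straight off. Leave the bottle standing in the holder and do not disturb the nozzle bottle, the bowl or the mug. Finish while still holding the cap, upright and still, a few centimetres above the open neck: do not put it down or let go.

Things in the scene. Friction and masses are not known exactly. Their poses are not given: they have to be found in the camera images.
- cap: Safety cap: black plastic, round, ribbed skirt 53 mm across, 30 mm tall (with liner 42 g), two raised grey turning arrows on its flat top; loose, hooked on the bottle's neck by three lugs inside. Origin: centre of its open lower edge; z up (top at z = 30 mm), x through the raised index mark on its top. Locked at the start, its x along the bottle's x within 2 degrees.
- cap_liner (a joint): Sprung sealing disc inside the cap, bearing on the neck's rim: how far the cap is pressed down onto it (m). About 0 at the start, 0.0035 where the lock lets go, 0.0065 fully down; slightly negative when the cap is off. The spring pushes the cap up with 5 N at 0, 10 N at 0.0035, 14 N at 0.0065.
- bottle: Cleaner bottle: off-white plastic, 70 x 70 mm square, up to 0.75 kg, loose in a holder socket. Origin: centre of its underside; z up, x to the small index bead on its shoulder. Square body to z = 100 mm, cone shoulder to 114 mm (at z = 109 mm, 26 mm from the axis), then the neck. At the start the cap's lower edge is at z = 124 mm, its top at 154 mm.
- holder: Grey sheet-steel bottle holder screwed to the table, 105 x 232 mm, with two square sockets 73 mm wide inside and 45 mm tall, centred 56 mm to either side along its y. Origin: centre of its underside on the table; z up. The bottles stand on its 3 mm thick base. Bolted fast. The cleaner bottle may be in either socket.
- spare: Bystander in the other socket: the same square bottle body, but with a slim smooth nozzle cap 25 mm across, 142 mm tall in all. Origin: centre of its underside, z up.
- bowl: Bystander: glazed bowl 136 mm across, 62 mm tall, on the table. Origin: centre of its underside.
- mug: Bystander: white mug 80 mm across, 88 mm tall, with a handle at its +y. Origin: centre of its underside.
- neck_rim (a point): Centre of the neck's open rim, 34 mm across, 141 mm above the bottle's underside. The lock: pressed down 3.5 to 6.5 mm the cap turns anticlockwise seen from above; unpressed it stops after a few degrees; clockwise it never turns. Past 35 degrees it is free and lifts straight off; a stop ends the turn at 85 degrees, so 60 is the middle.
Not all that is in view belongs to the job. Several things have the shape of the cap; the one meant has the colours described above.

How it is judged:
By the outcome, as a careful person would: the job done as asked, in the order asked, and still so for the second after the job is handed in, while the arm keeps its last pose, push and grip.
It also fails if it takes over 38 s, if anything falls off the work surface, if the arm or the gripper's body presses on something with over 40 N, if the wrist force passes 120 N, or if a joint passes its speed limit or range.

## Working session

There is one attempt and no reset: what is moved stays moved. The work goes in short steps, Python scripts to look and compute and a tool call to move; the robot and the scene stay as the last step left them, time stands still between calls to the robot, and variables do not carry over. Pictures are saved under pics/ and viewed, and the job is handed in when it is done.

Besides the shell and the picture viewer there is one more tool, called after "Call:" as name(argument=value, ...), one argument or row to a line, values as JSON. move_arm: Moves the arm, as the interface text tells. Its arguments: {"type":"object","properties":{"offset":{"type":"array"},"dr":{"type":"array"},"hand":{"type":"array"},"grip_force":{"type":"number"}},"required":["offset","dr","hand"]}

```bash
mkdir -p pics; python3 - <<'E'
from bench import manip
import cv2,pickle
s=manip.read_state();print(s)
d={}
for n in ["scene","top","wrist"]:
    c=manip.read_camera(n);d[n]=c;cv2.imwrite(f"pics/{n}0.png",c["img"][:,:,::-1])
    print(n,c["intrinsics"],c.get("R"),c.get("t"),c.get("mount"))
pickle.dump((s,d),open("d0.pkl","wb"))
E
```

```text
{'time_s': 0.0, 'joint_pos': array([-1.35551580e+00,  4.94184795e-01,  1.34614728e+00, -1.21799913e-05,
        1.30248104e+00, -9.55141463e-02]), 'joint_velocities': array([-1.98913793e-04,  2.87394013e-03, -1.26216127e-03, -8.68904421e-05,
       -5.81037227e-04,  1.34155013e-03]), 'joint_efforts': array([ 1.27951021e-04, -8.78823566e+01, -3.81860018e+01,  7.08003645e-02,
        5.32545196e-02, -1.46220609e-04]), 'tool_pos': array([ 0.19104286, -0.59468298,  0.21333179]), 'tcp_rot': array([ 9.87949678e-01,  1.54774229e-01, -4.23814503e-05, -6.08787972e-04]), 'force': array([0.13338587, 0.19577173, 0.31611162]), 'ft_torque': array([ 0.00896963, -0.01815417, -0.02902301]), 'grip_width': 1.0010570136358896}
scene [[506.31277465   0.         317.38718632]
 [  0.         506.31277465 241.39106114]
 [  0.           0.           1.        ]] [[ 0.87415318  0.48559507 -0.00732441]
 [ 0.387761   -0.70695688 -0.59148405]
 [-0.29239978  0.51420754 -0.80628343]] [-0.52866944 -0.13649896  1.17998221] None
top [[575.32778131   0.         325.17595736]
 [  0.         575.32778131 233.8669909 ]
 [  0.           0.           1.        ]] [[ 9.63937785e-02 -9.95343154e-01 -4.95937264e-04]
 [-9.73436201e-01 -9.41682200e-02 -2.08696692e-01]
 [ 2.07678122e-01  2.05998260e-02 -9.77980289e-01]] [-0.01323379  0.61508171  1.22203336] None
wrist [[371.64829954   0.         318.51326417]
 [  0.         371.64829954 238.75808315]
 [  0.           0.           1.        ]] None None [[ 1.07686096e-03 -9.56742632e-01 -2.90933628e-01  8.35519212e-02]
 [ 9.99999420e-01  1.03082888e-03  3.11488206e-04  1.94955831e-04]
 [ 1.88873995e-06 -2.90933795e-01  9.56743188e-01 -1.70889964e-01]
 [ 0.00000000e+00  0.00000000e+00  0.00000000e+00  1.00000000e+00]]
```

View pics/scene0.png

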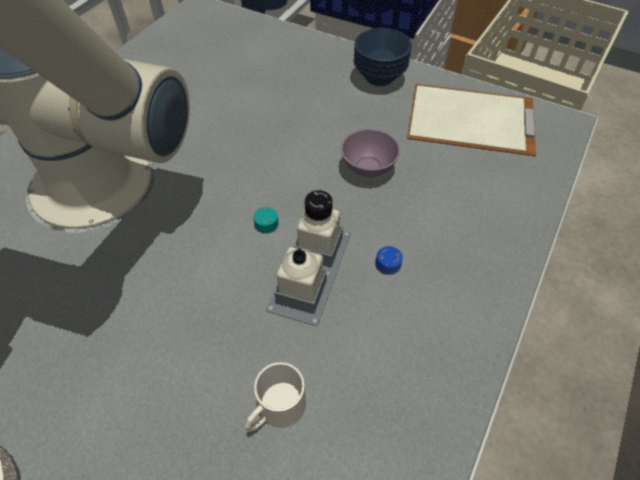

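View pics/top0.png

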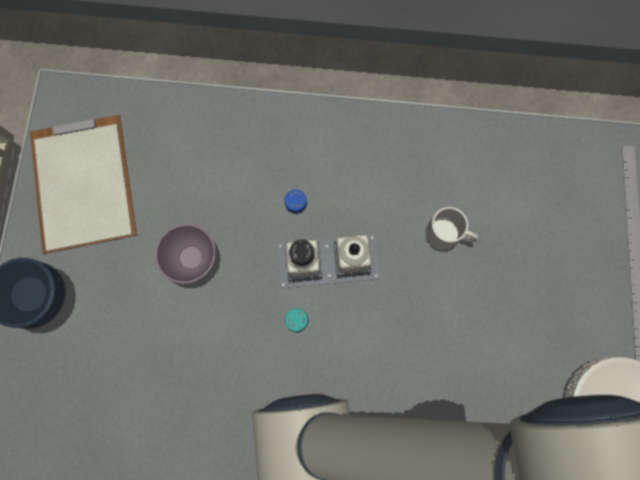

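View pics/wrist0.png

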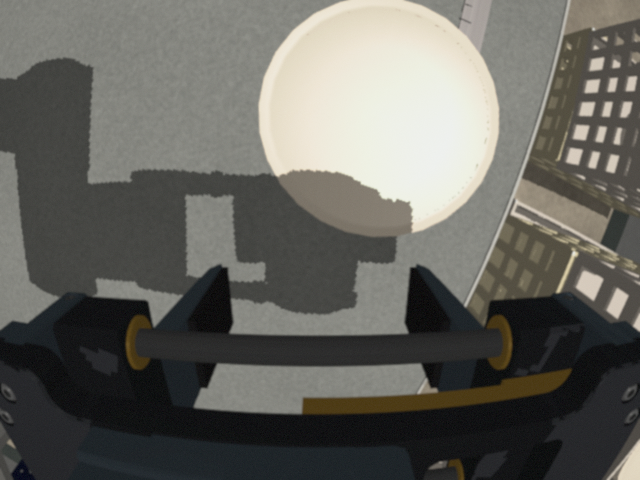

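Scene and top pictures show the black-capped bottle (scene 318,205; top 302,253) and the nozzle bottle next to it (top 353,250). The bowl is at top (187,255) and the mug at top (448,228). The blue and teal caps are decoys.

```bash
cat > h.py <<'E'
import numpy as np,cv2
def ray(c,uv):
    K=c["intrinsics"];d=np.linalg.solve(K,[uv[0],uv[1],1.]);R=c["R"];return -R.T@c["t"],R.T@d
def onz(c,uv,z):
    o,d=ray(c,uv);return o+d*(z-o[2])/d[2]
def proj(c,X):
    p=c["R"]@np.asarray(X)+c["t"];q=c["intrinsics"]@p;return q[:2]/q[2]
E
python3 - <<'E'
import pickle
from h import *
s,d=pickle.load(open("d0.pkl","rb"))
a=cv2.resize(d["top"]["img"][200:300,250:400],None,fx=5,fy=5,interpolation=cv2.INTER_CUBIC)
b=cv2.resize(d["scene"]["img"][175:325,255:365],None,fx=4,fy=4,interpolation=cv2.INTER_CUBIC)
cv2.imwrite("pics/tc.png",a[:,:,::-1]);cv2.imwrite("pics/sc.png",b[:,:,::-1])
E
```

```text
(no output)
```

View pics/tc.png

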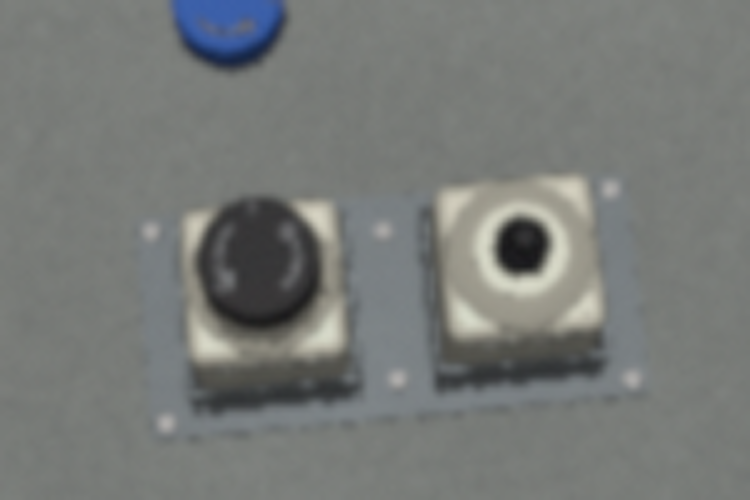

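View pics/sc.png

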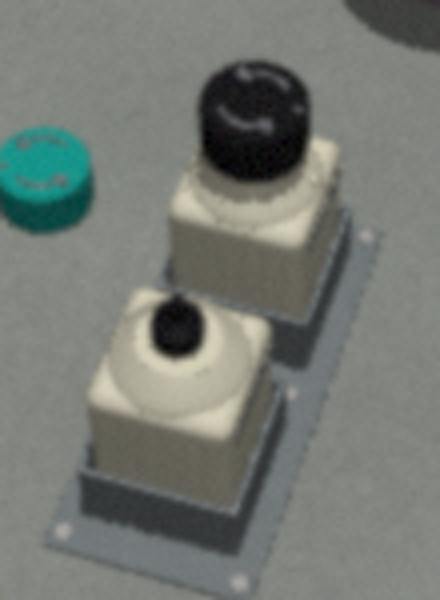

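```bash
python3 - <<'E'
import pickle
from h import *
s,d=pickle.load(open("d0.pkl","rb"))
th=np.linspace(0,2*np.pi,60,endpoint=False)
for n,seed,ths in [("top",(302,253),(60,)),("scene",(318,207),(60,))]:
    c=d[n];m=(c["img"].max(2)<75).astype(np.uint8)
    if n=="top": m[:,:]=(c["img"].max(2)<85)
    m=cv2.morphologyEx(m,cv2.MORPH_CLOSE,np.ones((5,5)))
    k,l,st,ce=cv2.connectedComponentsWithStats(m)
    i=l[seed[1],seed[0]];print(n,st[i],ce[i]);
    X=onz(c,ce[i],.142);print("mid",X)
    for _ in range(3):
        P=np.array([proj(c,[X[0]+.0265*np.cos(t),X[1]+.0265*np.sin(t),z]) for t in th for z in(.127,.157)],np.float32)
        h=cv2.convexHull(P);M=cv2.moments(h);q=np.array([M["m10"]/M["m00"],M["m01"]/M["m00"]])
        X=X+onz(c,ce[i],.142)-onz(c,q,.142)
    print("corr",X,"pred bbox",P.min(0),P.max(0))
c=d["top"]
S=lambda u,v:onz(c,(250+u/5,200+v/5),.003)
p=[S(*q) for q in[(150,231),(611,189),(632,379),(166,423),(382,230),(397,378)]]
for q in p:print(q)
for a,b in((1,0),(2,3)):
    v=p[b]-p[a];print("yaw deg holder y", np.degrees(np.arctan2(-v[0],v[1])))
print("center",np.mean(p[:4],0))
X=onz(c,(250+252/5,200+208/5),.158);print("index",X)
# spare top
print("spare",onz(c,(250+523/5,200+240/5),.145))
E
```

```text
top [290 240  24  27 516] [301.46705426 252.96899225]
mid [0.55182515 0.08974143 0.142     ]
corr [0.55152385 0.08960886 0.142     ] pred bbox [288.35068 239.22643] [314.36078 266.7969 ]
scene [305 190  27  31 708] [318.02542373 205.32909605]
mid [0.55760967 0.08951667 0.142     ]
corr [0.5576316  0.08948264 0.142     ] pred bbox [303.6473  189.40173] [332.30096 221.41026]
[0.58715161 0.14960229 0.003     ]
[ 0.62786929 -0.06320052  0.003     ]
[ 0.53941673 -0.07998068  0.003     ]
[0.49838488 0.13211695 0.003     ]
[0.59806415 0.04174901 0.003     ]
[0.5294183  0.02816642 0.003     ]
yaw deg holder y 10.83204967373694
yaw deg holder y 10.949036868500285
center [0.56320563 0.03463451 0.003     ]
index [0.57254037 0.0934874  0.158     ]
spare [ 0.57241858 -0.01952441  0.145     ]
```

```bash
cat >> h.py <<'E'
from scipy.spatial.transform import Rotation as Ro
def off(s,target):
    return Ro.from_quat(s["tcp_rot"]).inv().apply(np.asarray(target)-s["tool_pos"])*100
E
python3 - <<'E'
from h import *
from bench import manip
s=manip.read_state()
print(Ro.from_quat(s["tcp_rot"]).as_matrix().round(4));print(off(s,[.5535,.0895,.213]))
E
```

```text
[[ 9.521e-01  3.059e-01 -2.000e-04]
 [ 3.059e-01 -9.521e-01  8.000e-04]
 [ 1.000e-04 -8.000e-04 -1.000e+00]]
[ 55.43374006 -54.06636491   0.09894462]
```

Call:
move_arm(
  offset=[
    [4,-4,0],
    [8,-8,0],
    [12,-12,0],
    [16,-16,0],
    [20,-20,0],
    [24,-24,0],
    [28,-28,0],
    [32,-32,0],
  ],
  dr=[
    [0,0,0],
    [0,0,0],
    [0,0,0],
    [0,0,0],
    [0,0,0],
    [0,0,0],
    [0,0,0],
    [0,0,0],
  ],
  hand=[1,1,1,1,1,1,1,1],
  grip_force=50,
)

```text
time_s: 1.15
tool_pos: [0.3985, -0.1909, 0.214]
tcp_rot: [0.988, 0.155, 0.0, 0.0]
force: [1.0, -0.8, 0.0]
grip_width: 1.002
```

Call:
move_arm(
  offset=[
    [4,-4,0],
    [8,-8,0],
    [12,-12,0],
    [16,-16,0],
    [20,-19,0],
    [22.5,-21.5,0],
    [23.4,-22,0],
    [23.4,-22,0],
  ],
  dr=[
    [0,0,0],
    [0,0,0],
    [0,0,0],
    [0,0,0],
    [0,0,0],
    [0,0,0],
    [0,0,0],
    [0,0,0],
  ],
  hand=[1,1,1,1,1,1,1,1],
)

```text
time_s: 2.15
tool_pos: [0.5534, 0.0884, 0.2137]
tcp_rot: [0.988, 0.155, -0.0, 0.0]
force: [-0.1, -0.9, -1.2]
grip_width: 1.001
```

```bash
python3 - <<'E'
from h import *
import pickle
from bench import manip
s=manip.read_state();c=manip.read_camera("wrist")
pickle.dump((s,c),open("w1.pkl","wb"));cv2.imwrite("pics/w1.png",c["img"][:,:,::-1])
print(s["time_s"],s["tool_pos"],s["tcp_rot"],s["joint_pos"])
E
```

```text
2.15 [0.55339681 0.0883807  0.21365136] [ 9.87899958e-01  1.55092234e-01 -2.51960006e-04  8.79189005e-05] [ 5.19598927e-02  4.03320060e-01  1.50703697e+00 -2.40795997e-04
  1.23171863e+00  1.31139472e+00]
```

View pics/w1.png

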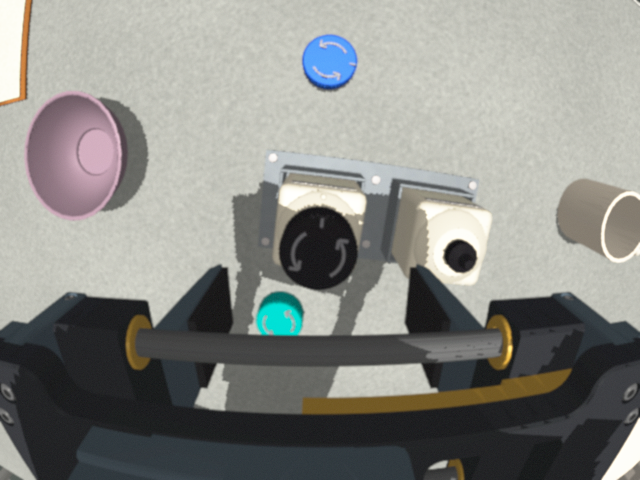

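The wrist view shows the black cap at about (318,247), between the jaws, with its index mark at (321,223). I'll refine the cap position from this.

```bash
cat >> h.py <<'E'
def wpose(s,c):
    T=np.eye(4);T[:3,:3]=Ro.from_quat(s["tcp_rot"]).as_matrix();T[:3,3]=s["tool_pos"];return T@c["mount"]
def wonz(s,c,uv,z):
    K=c["intrinsics"];T=wpose(s,c);p=np.array([uv[0]-K[0,2],uv[1]-K[1,2]]);r=np.hypot(*p);a=r/K[0,0]
    d=np.r_[np.sin(a)*p/r,np.cos(a)];d=T[:3,:3]@d;o=T[:3,3];return o+d*(z-o[2])/d[2]
def wproj(s,c,X):
    K=c["intrinsics"];T=np.linalg.inv(wpose(s,c));p=T[:3,:3]@np.asarray(X)+T[:3,3];r=np.hypot(p[0],p[1]);a=np.arctan2(r,p[2])
    return K[:2,2]+K[0,0]*a*p[:2]/r
E
python3 - <<'E'
from h import *
import pickle
s,c=pickle.load(open("w1.pkl","rb"))
m=(c["img"].max(2)<60).astype(np.uint8)
m=cv2.morphologyEx(m,cv2.MORPH_OPEN,np.ones((3,3)))
k,l,st,ce=cv2.connectedComponentsWithStats(m);i=l[247,318];print(st[i],ce[i])
cs,_=cv2.findContours((l==i).astype(np.uint8),0,2);h=cv2.convexHull(max(cs,key=cv2.contourArea));M=cv2.moments(h)
q0=np.array([M["m10"]/M["m00"],M["m01"]/M["m00"]]);print("hull",q0,cv2.boundingRect(h))
X=wonz(s,c,q0,.15);th=np.linspace(0,2*np.pi,60,endpoint=False)
for _ in range(4):
    P=np.array([wproj(s,c,[X[0]+.0265*np.cos(t),X[1]+.0265*np.sin(t),z]) for t in th for z in(.127,.157)],np.float32)
    M=cv2.moments(cv2.convexHull(P));q=np.array([M["m10"]/M["m00"],M["m01"]/M["m00"]]);X=X+wonz(s,c,q0,.15)-wonz(s,c,q,.15)
print("cap",X,P.min(0),P.max(0))
ix=wonz(s,c,(321,223),.1575);print("index yaw",np.degrees(np.arctan2(*(ix-X)[[1,0]])))
for uv in((273,157),(473,185),(376,180),(265,242)):print(wonz(s,c,uv,.003))
print("spare",wonz(s,c,(461,256),.145))
v=cv2.resize(c["img"][140:320,230:500],None,fx=2.9,fy=2.9,interpolation=cv2.INTER_CUBIC);cv2.imwrite("pics/w1c.png",v[:,:,::-1])
E
```

```text
[ 280  208   77   82 4461] [317.88253755 248.13517149]
hull [317.94589559 248.54405936] (280, 208, 77, 82)
cap [0.55711529 0.08968028 0.15      ] [277.22556 204.5748 ] [358.63434 291.17383]
index yaw 12.578045770381369
[0.59157517 0.14947294 0.003     ]
[ 0.63319999 -0.06417938  0.003     ]
[0.60165179 0.04082074 0.003     ]
[0.5011642  0.13211492 0.003     ]
spare [ 0.58283615 -0.01023014  0.145     ]
```

View pics/w1c.png

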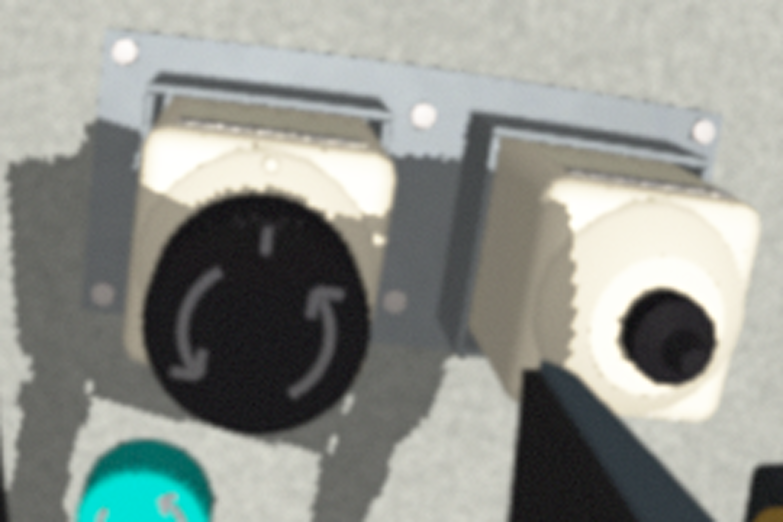

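```bash
python3 - <<'E'
from h import *
import pickle
s,c=pickle.load(open("w1.pkl","rb"))
R=Ro.from_quat(s["tcp_rot"]).as_matrix()
for x in(.016,-.016):
  for y in(-.0455,-.059,.0455,.059):print(x,y,wproj(s,c,s["tool_pos"]+R@[x,y,0]).round(1))
v=c["img"][220:470,150:300];v=cv2.resize(np.clip(v.astype(float)*3,0,255).astype(np.uint8),None,fx=2.4,fy=2.4,interpolation=cv2.INTER_CUBIC)
v2=c["img"][220:470,370:520];v2=cv2.resize(np.clip(v2.astype(float)*3,0,255).astype(np.uint8),None,fx=2.4,fy=2.4,interpolation=cv2.INTER_CUBIC)
cv2.imwrite("pics/f1.png",np.hstack([v,v2])[:,:,::-1])
E
```

```text
0.016 -0.0455 [227.7 268.3]
0.016 -0.059 [202.4 267.8]
0.016 0.0455 [408.3 268.5]
0.016 0.059 [433.6 268.1]
-0.016 -0.0455 [233.2 323.5]
-0.016 -0.059 [209.3 322.5]
-0.016 0.0455 [402.7 323.7]
-0.016 0.059 [426.7 322.8]
```

View pics/f1.png

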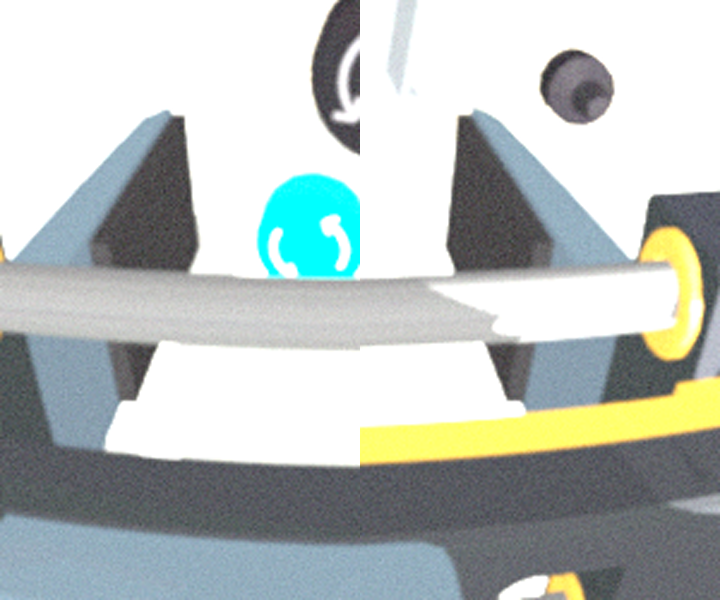

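```bash
python3 - <<'E'
from h import *
from bench import manip
s=manip.read_state();print(s["tool_pos"],off(s,[.557,.0897,.128]))
E
```

```text
[0.55305428 0.08785183 0.21374701] [ 0.43766593 -0.05604238  8.57441786]
```

Call:
move_arm(
  offset=[
    [0.4,-0.1,0],
    [0.4,-0.1,2],
    [0.4,-0.1,4],
    [0.4,-0.1,6],
    [0.4,-0.1,7.5],
    [0.4,-0.1,8.3],
    [0.4,-0.1,8.6],
    [0.4,-0.1,8.6],
  ],
  dr=[
    [0,0,0],
    [0,0,0],
    [0,0,0],
    [0,0,0],
    [0,0,0],
    [0,0,0],
    [0,0,0],
    [0,0,0],
  ],
  hand=[1,1,1,1,1,1,1,1],
)

```text
time_s: 3.2
tool_pos: [0.5571, 0.0906, 0.1282]
tcp_rot: [0.988, 0.155, 0.0, 0.0]
force: [-0.6, 0.3, 0.2]
grip_width: 1.001
```

```bash
python3 - <<'E'
from h import *
import pickle
from bench import manip
s=manip.read_state();c=manip.read_camera("wrist")
pickle.dump((s,c),open("w2.pkl","wb"))
print(s["time_s"],s["tool_pos"],s["force"])
v=cv2.convertScaleAbs(c["img"],alpha=1.8);cv2.imwrite("pics/w2.png",v[:,:,::-1])
m=(c["img"].max(2)<60).astype(np.uint8)
R=Ro.from_quat(s["tcp_rot"]).as_matrix()
# predicted cap top circle
for t in (0,90,180,270):
    a=np.radians(t);print(t,wproj(s,c,[.557+.0265*np.cos(a),.0897+.0265*np.sin(a),.157]).round(1))
E
```

```text
3.2 [0.55714219 0.09063815 0.12819175] [-0.63471986  0.34312598  0.21514977]
0 [339.5 274.7]
90 [261.7 310.7]
180 [302.5 372.5]
270 [375.4 342. ]
```

View pics/w2.png

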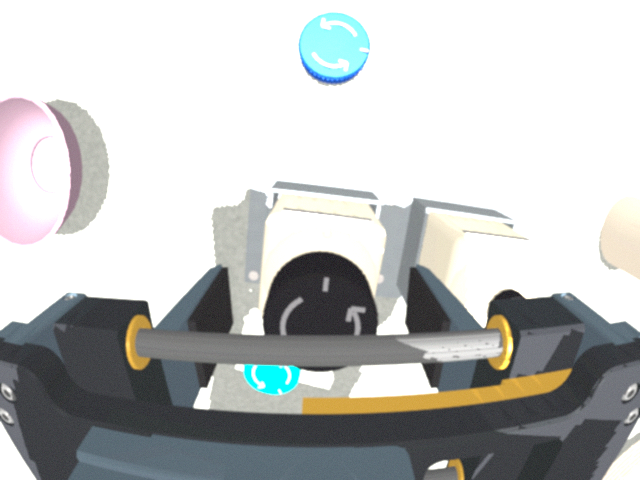

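The cap sits centred between the pads: its columns run 263–378 and the pad midpoint is about 319. Closing.

Call:
move_arm(
  offset=[
    [0,0,0],
    [0,0,0],
    [0,0,0],
    [0,0,0],
    [0,0,0],
    [0,0,0],
    [0,0,0],
    [0,0,0],
  ],
  dr=[
    [0,0,0],
    [0,0,0],
    [0,0,0],
    [0,0,0],
    [0,0,0],
    [0,0,0],
    [0,0,0],
    [0,0,0],
  ],
  hand=[0.6,0.4,0.2,0,0,0,0,0],
  grip_force=50,
)

```text
time_s: 4.25
tool_pos: [0.557, 0.0906, 0.128]
tcp_rot: [0.988, 0.155, 0.0, 0.0]
force: [2.0, -2.2, 1.8]
grip_width: 0.565
```

```bash
python3 - <<'E'
from h import *
import pickle
from bench import manip
s=manip.read_state();c=manip.read_camera("wrist")
print(s["time_s"],s["tool_pos"],s["force"],s["ft_torque"],s["grip_width"]*91)
v=cv2.convertScaleAbs(c["img"],alpha=1.8);cv2.imwrite("pics/w3.png",v[:,:,::-1])
E
```

```text
4.25 [0.55704757 0.09059725 0.12798385] [ 1.95733612 -2.18425046  1.81987698] [-0.4737712  -0.08877713 -0.03806838] 51.443891011841856
```

View pics/w3.png

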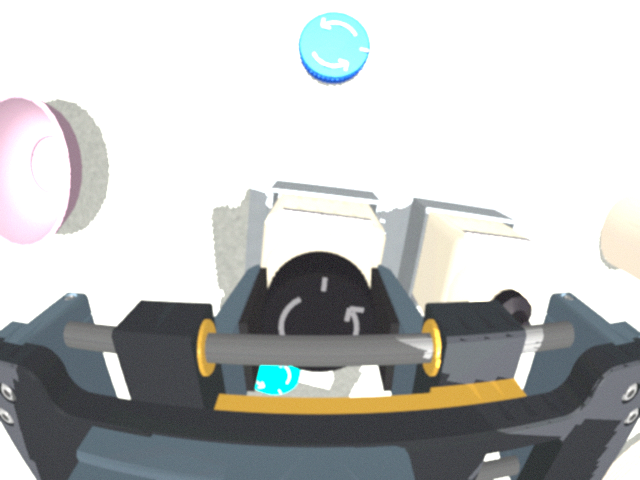

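Gripped at 51.4 mm. Now pressing 5 mm.

Call:
move_arm(
  offset=[
    [0,0,0.1],
    [0,0,0.2],
    [0,0,0.3],
    [0,0,0.4],
    [0,0,0.5],
    [0,0,0.5],
    [0,0,0.5],
    [0,0,0.5],
  ],
  dr=[
    [0,0,0],
    [0,0,0],
    [0,0,0],
    [0,0,0],
    [0,0,0],
    [0,0,0],
    [0,0,0],
    [0,0,0],
  ],
  hand=[0,0,0,0,0,0,0,0],
)

```text
time_s: 5.3
tool_pos: [0.5572, 0.0905, 0.1234]
tcp_rot: [0.988, 0.155, 0.0, 0.0]
force: [-1.0, -3.6, 11.2]
grip_width: 0.568
```

```bash
python3 - <<'E'
from h import *
from bench import manip
s=manip.read_state()
print(s["time_s"],s["tool_pos"],s["force"],s["ft_torque"],s["grip_width"]*91)
E
```

```text
5.3 [0.55719078 0.09050094 0.12340638] [-1.03664739 -3.5764749  11.16225341] [-0.71481813  0.28517197  0.03055424] 51.65795514826003
```

Call:
move_arm(
  offset=[
    [0,0,0.05],
    [0,0,0.05],
    [0,0,0.05],
    [0,0,0.05],
    [0,0,0.05],
    [0,0,0.05],
    [0,0,0.05],
    [0,0,0.05],
  ],
  dr=[
    [0,0,0],
    [0,0,-4],
    [0,0,-8],
    [0,0,-12],
    [0,0,-16],
    [0,0,-20],
    [0,0,-24],
    [0,0,-24],
  ],
  hand=[0,0,0,0,0,0,0,0],
)

```text
time_s: 6.3
tool_pos: [0.5575, 0.091, 0.1231]
tcp_rot: [0.934, 0.357, 0.001, -0.0]
force: [0.1, 0.2, 11.3]
grip_width: 0.57
```

```bash
python3 - <<'E'
from h import *
from bench import manip
s=manip.read_state();c=manip.read_camera("wrist")
print(s["time_s"],s["tool_pos"],s["tcp_rot"],s["force"],s["ft_torque"],s["grip_width"]*91)
v=cv2.convertScaleAbs(c["img"],alpha=1.8);cv2.imwrite("pics/w4.png",v[:,:,::-1])
E
```

```text
6.3 [0.55751619 0.09100896 0.12305005] [ 9.33972217e-01  3.57344799e-01  7.70160780e-04 -6.74007692e-06] [ 0.14842484  0.19979593 11.26608511] [0.03478919 0.06213305 0.03452076] 51.83552193005034
```

View pics/w4.png

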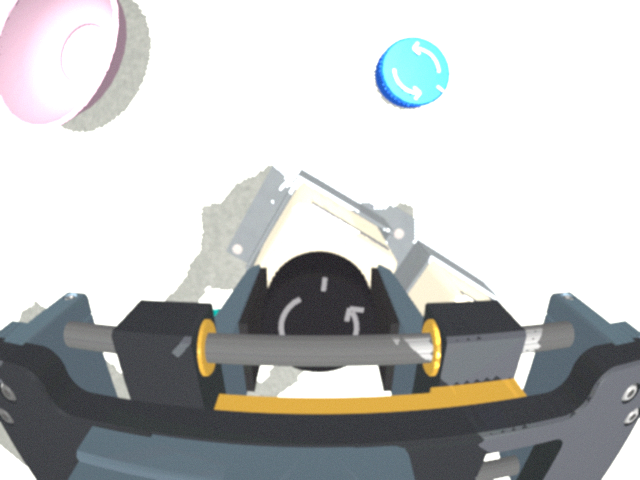

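The cap turned with the gripper: its index mark is still at (324,284), and the bottle stayed aligned with the holder. Continuing to 60°.

Call:
move_arm(
  offset=[
    [0,0,0],
    [0,0,0],
    [0,0,0],
    [0,0,0],
    [0,0,0],
    [0,0,0],
    [0,0,0],
    [0,0,0],
  ],
  dr=[
    [0,0,-6],
    [0,0,-12],
    [0,0,-18],
    [0,0,-24],
    [0,0,-30],
    [0,0,-36],
    [0,0,-36],
    [0,0,-36],
  ],
  hand=[0,0,0,0,0,0,0,0],
)

```text
time_s: 7.35
tool_pos: [0.5575, 0.091, 0.1231]
tcp_rot: [0.778, 0.628, 0.001, 0.0]
force: [-0.4, -0.2, 11.0]
grip_width: 0.565
```

```bash
python3 - <<'E'
from h import *
from bench import manip
s=manip.read_state();c=manip.read_camera("wrist")
print(s["time_s"],s["tool_pos"],s["tcp_rot"],s["force"],s["ft_torque"],s["grip_width"]*91)
v=cv2.convertScaleAbs(c["img"],alpha=1.8);cv2.imwrite("pics/w5.png",v[:,:,::-1])
E
```

```text
7.35 [0.55751276 0.09099701 0.12305913] [7.78166969e-01 6.28056991e-01 7.21251359e-04 2.52117119e-04] [-0.39145575 -0.15244706 10.98167988] [0.00426369 0.07947496 0.12321833] 51.45590306584189
```

View pics/w5.png

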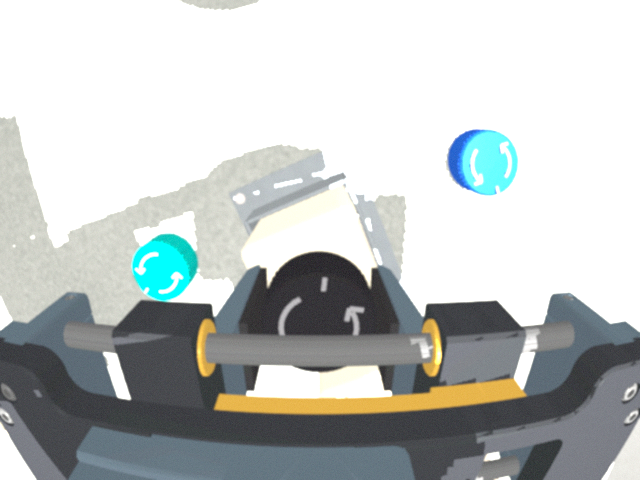

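Call:
move_arm(
  offset=[
    [0,0,-0.25],
    [0,0,-0.5],
    [0,0,-0.8],
    [0,0,-1.1],
    [0,0,-1.4],
    [0,0,-1.7],
    [0,0,-2.0],
    [0,0,-2.0],
  ],
  dr=[
    [0,0,0],
    [0,0,0],
    [0,0,0],
    [0,0,0],
    [0,0,0],
    [0,0,0],
    [0,0,0],
    [0,0,0],
  ],
  hand=[0,0,0,0,0,0,0,0],
)

```text
time_s: 8.4
tool_pos: [0.5571, 0.0907, 0.1426]
tcp_rot: [0.778, 0.628, 0.0, 0.0]
force: [-0.9, 0.1, 0.7]
grip_width: 0.564
```

```bash
python3 - <<'E'
from h import *
from bench import manip
s=manip.read_state();c=manip.read_camera("scene")
print(s["time_s"],s["tool_pos"],s["tcp_rot"],s["force"],s["ft_torque"],s["grip_width"]*91)
cv2.imwrite("pics/s6.png",c["img"][:,:,::-1])
E
```

```text
8.4 [0.55706626 0.09066736 0.14262878] [7.78209676e-01 6.28004514e-01 1.42491355e-04 9.81882072e-05] [-0.91749754  0.14773958  0.71506936] [ 0.01345481 -0.0944211   0.00545564] 51.29495971462451
```

View pics/s6.png

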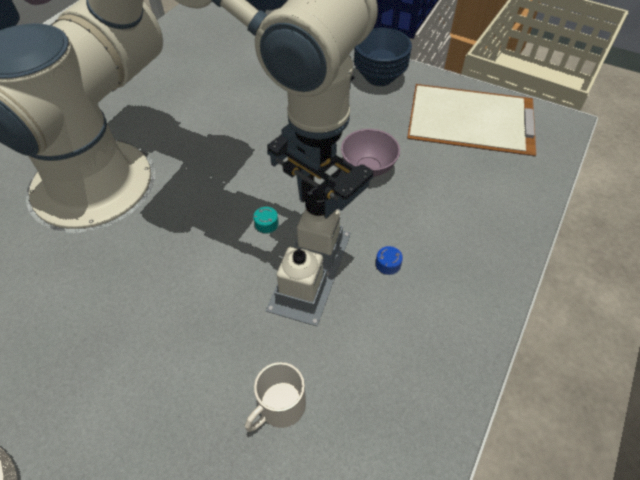

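The force fell to about 0 N during the lift, so the cap is free and the bottle stayed. Lifting the rest of the way.

Call:
move_arm(
  offset=[
    [0,0,-0.5],
    [0,0,-1.1],
    [0,0,-1.8],
    [0,0,-2.5],
    [0,0,-3.1],
    [0,0,-3.6],
    [0,0,-3.6],
    [0,0,-3.6],
  ],
  dr=[
    [0,0,0],
    [0,0,0],
    [0,0,0],
    [0,0,0],
    [0,0,0],
    [0,0,0],
    [0,0,0],
    [0,0,0],
  ],
  hand=[0,0,0,0,0,0,0,0],
)

```text
time_s: 9.45
tool_pos: [0.5568, 0.0907, 0.1782]
tcp_rot: [0.778, 0.628, -0.0, -0.0]
force: [0.6, -0.7, -0.9]
grip_width: 0.564
```

```bash
python3 - <<'E'
from h import *
from bench import manip
s=manip.read_state();w=manip.read_camera("wrist");c=manip.read_camera("scene");t=manip.read_camera("top")
print(s["time_s"],s["tool_pos"],s["tcp_rot"],s["force"],s["ft_torque"],s["grip_width"]*91,abs(s["joint_velocities"]).max())
a=cv2.resize(c["img"][110:330,230:380],None,fx=2.7,fy=2.7,interpolation=cv2.INTER_CUBIC)
b=cv2.resize(cv2.convertScaleAbs(w["img"],alpha=1.5)[150:450,180:460],(360,386))
a=a[:594];f=np.zeros((594,a.shape[1]+360,3),np.uint8);f[:,:a.shape[1]]=a;f[:386,a.shape[1]:]=b
cv2.imwrite("pics/f7.png",f[:,:,::-1]);cv2.imwrite("pics/t7.png",t["img"][:,:,::-1])
E
```

```text
9.45 [0.55682557 0.09068208 0.17823857] [ 7.78183450e-01  6.28037018e-01 -1.22405385e-04 -8.01850453e-05] [ 0.62603014 -0.66516613 -0.92056253] [-0.03587004 -0.0949572   0.02617323] 51.285128750206 0.002281039673909355
```

View pics/f7.png

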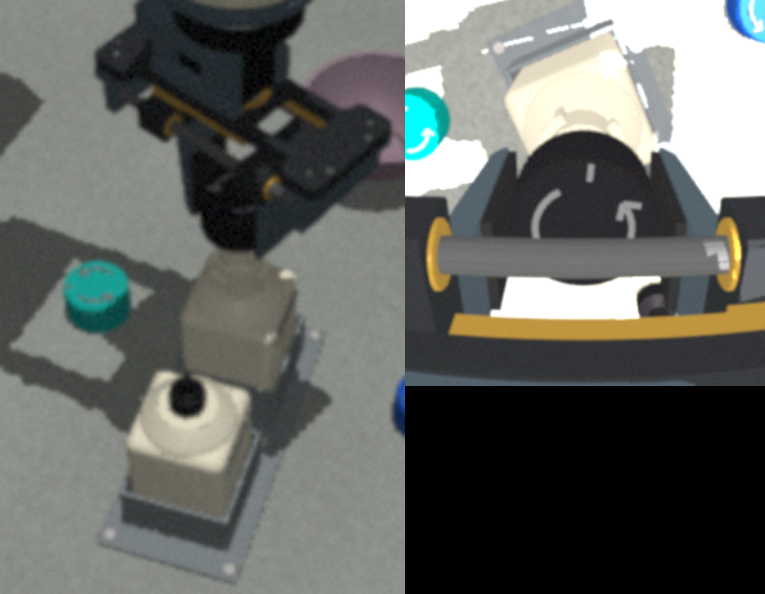

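View pics/t7.png

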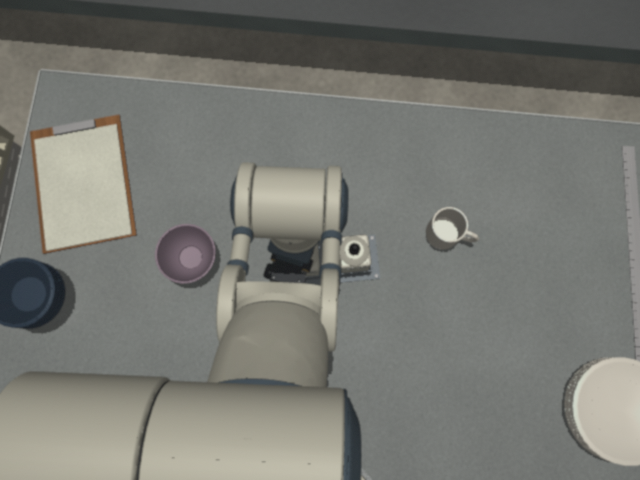

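The cap is in the jaws above the open neck, and the bottle is standing in its socket. The nozzle bottle, bowl (187,255) and mug (448,228) have not moved.

```bash
python3 -c "
from bench import manip
print(manip.job_done())"
```

```text
the job is handed in; nothing more can be done
None
```

The cleaner bottle is open and I've handed the job in, with the arm still holding the cap upright and still about 3.4 cm above the neck. I gripped the cap with 50 N, pressed it down about 5 mm (about 11 N back from the spring), turned it 60° anticlockwise while pressed, and lifted it straight up 5.5 cm.

- **Cap:** the last check showed it in the jaws at 51.3 mm opening. The force on the tool was under about 1 N, and the joints were practically at rest. The index mark on the cap stayed fixed relative to the gripper through the turn, so it did not slip.
- **Surroundings:** the bottle stands in its socket with the neck bare. The nozzle bottle, the bowl and the mug look unmoved in the camera pictures.
- **Time:** about 9.6 s of the 38 s had passed at hand-in.
- **What disagreed:** the top camera put the cap about 6 mm nearer the robot than the scene and wrist cameras did. I used the wrist value, because the fingertips appeared where its calibration predicted.

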